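# Clamp a jar with a handwheel

## Task

Wind the jar clamp's handwheel clockwise by its crank handle until the jar is held between the fixed jaw and the sliding jaw, with the sliding jaw's sprung pad pressed in about half of its 14 mm stroke and never fully in, as glass must not be crushed. Move the jaw only by the wheel: keep the gripper off the jar and both jaws, leave the other things where they are, and let go of the handle at the end with the jar standing upright in the clamp.

Things in the scene. Friction and masses are not known exactly. Their poses are not given: they have to be found in the camera images.
- jar_clamp: Jar clamp, fixed to the worktop: a wooden board 230 (x) x 440 (y) x 18 mm carrying its jaws and wheel. Axes: x from the robot's side to the back, y along the board from the fixed jaw's end to the wheel's end (left), z up. Origin on the underside; the board spans x -110 to 120, y -190 to 250 mm. The wheel's axis points out and up along n = (0, 0.574, 0.819), past the board's end; up-slope u = (0, -0.819, 0.574).
- guard_edge (a point): Middle of the outer edge of the splash guard, a steel plate 170 mm wide along x, that stands out 100 mm along n from the upper edge of the wheel's 35-degree sloping panel, 125 mm up-slope (u) of the wheel's axis. It overhangs the wheel: a vertical tool cannot follow the handle round. Bring the fingers in along -n, tilted 35 degrees from vertical.
- wheel_axis (a point): The point on the handwheel's axis 70 mm out of the panel along n: centre of the circle, radius 38 mm, on which handle_mid travels. In jar_clamp's frame it is at (5, 205, 147) mm.
- handwheel (a joint): Turn of the handwheel (steel disc, 100 mm diameter, face 42 mm out of the panel), rad, growing clockwise seen along -n. At angle q handle_mid stands from wheel_axis 38 mm x (cos q along u, -sin q along jar_clamp's x). Range -1.2 to 14; moves the sliding jaw 6 mm per rad to the fixed jaw. Stays where left; friction 0.15 N m (4 N at the handle, up to 8 N with the pad pressed).
- handle_mid (a point): Grip point of the crank handle, a black round handle of 18 mm diameter, 50 mm long, standing on the wheel's face parallel to its axis; it spins freely on its own pin, so a firm pinch can go round without turning the tool. The point is on its centre line, 28 mm above the wheel's face and 22 mm below the handle's end.
- jaw: Sliding jaw: a wooden block 125 (x) x 32 (y) x 66 (z) mm on two steel rods, moved along jar_clamp's -y by the handwheel. Origin at the centre of the lower edge of the face that looks to the fixed jaw.
- pad_face (a point): Centre of the front face of the sprung rubber pad (56 wide x 52 high mm) on the sliding jaw; this meets the jar. Unpressed it stands 27 mm ahead of the jaw's face.
- pad (a joint): How far the sprung pad is pressed into its jaw, in m: 0 free, 0.014 fully in. Spring about 1.5 N per mm.
- jar: Small glass jar with a brass-coloured lid, 54 to 60 mm across, 75 mm high, loose, on the clamp's board between pad and fixed jaw. Origin at the centre of its underside, z up. The pad first pushes it along the board to the fixed jaw (1 to 3 N, pressing the pad in 1 to 2 mm); then the pad yields.
- fixed_jaw: Fixed wooden jaw at the far end of the rods, 120 mm wide, 85 mm high, with a V that centres the jar. Axes parallel to jar_clamp's; origin on the board, at (30, -97, 18) mm in jar_clamp's frame, inside the V. A seated jar's centre is about 14 mm before it (y = +14 mm, give or take 3), x = 0.
- jar_lid: Bystander: a loose brass-coloured jar lid, 68 mm diameter, 12 mm high, on the front of the clamp's board; origin at the centre of its underside.
- teaspoon: Bystander: a steel teaspoon, 139 mm long, on the front of the clamp's board; origin under its middle.
- lemon: Bystander: a lemon, 84 mm long, right of the clamp; origin under its middle.
- mug: Bystander: a small mug, 55 mm high, right of the clamp; origin under its middle.
Mind the look-alikes: they are no part of the job. Leave any green look-alike of the jar alone.

How it is judged:
At the end, for the whole second after the job is handed in: The jar stands upright (within 0.1 rad) and bears on the fixed jaw with more than 2 N, the sliding jaw's pad is pressed in by 3 to 11 mm, and the handwheel is at rest (value of joint pad between 0.003 and 0.011 m and contact force between fixed_jaw and jar above 2 N and angle between jar's own z axis and vertical below 0.1 rad and velocity of joint handwheel between -0.05 and 0.05 rad/s); the robot touches nothing.
It fails at once if the pad is pressed fully in (more than 13 mm): the jar is crushed (value of joint pad above 0.013 m).
It fails at once if the robot pushes the jar or a jaw (more than 2 N) (contact force between any of the fingers, the arm and jar above 2 N or contact force between any of the fingers, the arm and jaw above 2 N or contact force between any of the fingers, the arm and fixed_jaw above 2 N).
It fails at once if another thing is shifted by more than 25 mm (distance of any of jar_lid, teaspoon, lemon, mug from where it was at the start of the episode above 0.025 m).
It also fails if it takes over 53 s, if anything falls off the work surface, if the arm or the gripper's body presses on something with over 40 N, if the wrist force passes 120 N, or if a joint passes its speed limit or range.

## Robot

A 7-joint arm with a two-finger parallel gripper is mounted at the origin on a cart in front of the work surface, level with it; the furniture and walls round the work are solid. World frame = base frame: x ahead of the robot, y to its left, z up, the work surface at z = 0. Lengths are in m, angles in rad, forces in N, time in s.
With the tool pointing down it reaches from about 0.35 to 0.9 m from the base axis. Payload 19.9 kg.
Tool frame: the origin (TCP) lies at the very end of the fingers, on their centre line; the grasp point (between the pads) lies 19 mm behind it; z points along the fingers, y is the direction in which the jaws open and shut (so a half turn about z gives the same grasp; the last joint's range is limited). The gripper opens to 94 mm and grips with 3 to 60 N. Pads are 16 mm wide; open, the fingers measure 119 mm over their backs; the gripper's body (75 mm by 177 mm) begins 78 mm behind the grasp point.
Start: joints at [-1.343, 0.417, -0.01, 1.614, 0.005, 1.111, -0.053], TCP at [0.167, 0.602, 0.205] pointing down, gripper open.
Joint ranges: [-2.81, 2.81], [-0.39, 2.02], [-1.27, 1.25], [0.06, 2.57], [-1.19, 4.33], [0.19, 2], [-2.82, 2.82]. Speed limits (rad/s): [1.89, 1.89, 2.39, 2.39, 3.01, 3.01, 3.01].

## Interface

Orientations are given as a 3x3 rotation matrix whose columns are the frame's x, y, z axes.
In Python, from rig import get_state, capture, job_done, search_frame gives the robot as it stands.
- The arm moves only by the tool drive_tool, never from a script. Its argument "targets" is a list that holds one entry, the list of rows, each a list of 7 numbers: the shift along the tool's x, y, z in mm, then the turn, a rotation vector about the tool's x, y, z in rad, then the opening, from 0 (shut) to 1 (fully open). A call has 1 to 10 rows; each row shifts and turns the commanded pose from where the row before left it, along the tool's axes as they then stand; what a row does not reach is not made up. A row lasts 1/10 s, in which the tool goes at most 50 mm and 8.59 degrees, less where a joint would pass 70% of its speed; a pose out of reach is approached as far as the arm can. A call is refused whole if a number of a shift passes 50 or a number of a turn 0.15, either way. A call with a gripper value outside its range is refused whole. The fingers move at their own pace and stop on an object; "force" is the grip in N (left out, the last holds). Time passes only in rows, so rows that do not move let the fingers close. It gives the time, the measured TCP pose, the force and the opening at its end, in the units of the state.
- get_state(): the state, without advancing time (a new reading comes with each control period).
- capture(name): name is "scene" or "top"; returns a dict with "image" (480x640x3 uint8, red, green, blue), "camera_matrix" (3x3 intrinsics, pixels), "distortion" ([k1, k2, p1, p2, k3] as OpenCV has them; the pictures are not rectified), "extrinsics" (4x4, takes a point from camera to world coordinates). Camera axes: x right, y up, looking along -z (the intrinsics and any distortion apply to the point x, -y, -z); pixel columns grow to the right and rows downward; lengths in m; the calibration is good to about 2 mm. A picture is of the moment at which its call begins. There is no depth.
- job_done(): hands the job in, once; it reports no verdict.
Trained networks look in a picture, given as the dict that the camera call returned (one of the last four; its "shot" number tells which), for a name from the list of things; names that differ only in an ending like _2 or _b are one class to them, and where a whole thing is asked for, a point or a joint stands for the part that bears it (a point fixed in the world has none). Each returns a list of dicts, best first, with "confidence" (0 to 1); they miss things now and then, are a little off and sometimes report something else, mostly with a low value. They report only what shows in the picture. A call takes as long as a camera call. They do not tell look-alikes from the thing itself.
- search_frame(picture, query): "bbox" ([centre column, centre row, width, height] in pixels, round what is visible of it).
The state is a dict: "time_s": time; "joint_positions": joint angles; "qvel": joint speeds; "joint_efforts": joint torques, N m; "tool_pos": TCP position; "tool_rot": TCP orientation; "force": force on the tool from outside, world axes, zero at the start; "torque": the same for the moment, N m; "gripper_width": opening from 0.0 (shut) to 1.0 (fully open).
Only numpy, scipy, OpenCV 4.12 (cv2) and the standard library are available. Lean on these libraries where they do the work, as an engineer would, in place of code of your own. Each camera call takes 0.05 s, during which the arm holds its last target. There are 200 camera calls.

## Working session

There is one attempt and no reset: what is moved stays moved. The work goes in short steps, Python scripts to look and compute and a tool call to move; the robot and the scene stay as the last step left them, time stands still between calls to the robot, and variables do not carry over. Pictures are saved under pics/ and viewed, about 8 in all and at most 12, crops included, and the job is handed in when it is done.

Besides the shell and the picture viewer there is one more tool, called after "Call:" as name(argument=value, ...) on one line, values as JSON. drive_tool: Moves the arm, as the interface text tells. Its arguments: {"type":"object","properties":{"targets":{"type":"array"},"force":{"type":"number"}},"required":["targets"]}

```bash
mkdir -p pics; ls; cat > h.py <<'E'
import numpy as np, cv2
from rig import get_state, capture, job_done, search_frame
def proj(c,P):
    E=np.array(c["extrinsics"]);P=np.atleast_2d(P)
    p=(P-E[:3,3])@E[:3,:3]*[1,-1,-1]
    return cv2.projectPoints(p,np.zeros(3),np.zeros(3),np.array(c["camera_matrix"]),np.array(c["distortion"],float))[0][:,0]
def ray(c,px):
    E=np.array(c["extrinsics"])
    u=cv2.undistortPoints(np.array(px,float).reshape(-1,1,2),np.array(c["camera_matrix"]),np.array(c["distortion"],float))[:,0]
    d=np.c_[u[:,0],-u[:,1],-np.ones(len(u))]@E[:3,:3].T
    return E[:3,3],d/np.linalg.norm(d,axis=1)[:,None]
def onz(c,px,z):
    o,d=ray(c,px); return o+d*((z-o[2])/d[:,2])[:,None]
def save(c,n,crop=None,k=1):
    im=c["image"][:,:,::-1]
    if crop: x,y,w,h=crop; im=im[y:y+h,x:x+w]
    cv2.imwrite("pics/"+n,cv2.resize(im,None,fx=k,fy=k,interpolation=cv2.INTER_CUBIC))
E
python3 - <<'E'
from h import *
np.set_printoptions(precision=3,suppress=True)
s=get_state();print(s["time_s"],s["tool_pos"],s["force"])
ims=[]
for n in("scene","top"):
    c=capture(n);ims.append(c["image"]);save(c,n+"0.png")
    print(n,np.array(c["extrinsics"]),np.array(c["camera_matrix"]))
    for q in("jar_clamp","guard_edge","handwheel","handle_mid","jaw","pad_face","jar","fixed_jaw","jar_lid","teaspoon","lemon","mug"):
        print(q,[(np.round(r["bbox"]).tolist(),round(r["confidence"],2)) for r in search_frame(c,q)[:3]])
E
```

```text
pics
0.0 [0.166 0.602 0.205] [0.021 0.004 0.129]
scene [[ 0.901  0.295 -0.318  0.216]
 [-0.433  0.6   -0.673 -0.689]
 [-0.008  0.744  0.668  0.805]
 [ 0.     0.     0.     1.   ]] [[439.672   0.    318.63 ]
 [  0.    439.672 237.612]
 [  0.      0.      1.   ]]
jar_clamp [([338.0, 255.0, 187.0, 189.0], 0.93)]
guard_edge [([336.0, 258.0, 190.0, 186.0], 0.69)]
handwheel [([276.0, 207.0, 18.0, 27.0], 0.81)]
handle_mid [([274.0, 202.0, 16.0, 23.0], 0.43)]
jaw [([340.0, 252.0, 44.0, 48.0], 0.9)]
pad_face [([352.0, 259.0, 13.0, 23.0], 0.48), ([339.0, 254.0, 184.0, 190.0], 0.22)]
jar [([368.0, 269.0, 26.0, 31.0], 0.71)]
fixed_jaw [([388.0, 286.0, 42.0, 55.0], 0.9)]
jar_lid [([366.0, 322.0, 31.0, 30.0], 0.77)]
teaspoon []
lemon [([337.0, 376.0, 39.0, 28.0], 0.81)]
mug [([417.0, 382.0, 46.0, 40.0], 0.64)]
top [[-0.012  0.997 -0.075  0.472]
 [-1.    -0.012 -0.007 -0.03 ]
 [-0.008  0.074  0.997  1.239]
 [ 0.     0.     0.     1.   ]] [[433.789   0.    318.772]
 [  0.    433.789 243.515]
 [  0.      0.      1.   ]]
jar_clamp [([313.0, 258.0, 172.0, 82.0], 0.9)]
guard_edge [([313.0, 258.0, 170.0, 88.0], 0.86)]
handwheel [([256.0, 256.0, 28.0, 40.0], 0.9)]
handle_mid [([256.0, 268.0, 16.0, 9.0], 0.64)]
jaw [([313.0, 234.0, 25.0, 37.0], 0.8)]
pad_face []
jar [([194.0, 291.0, 25.0, 19.0], 0.85), ([344.0, 224.0, 21.0, 19.0], 0.82)]
fixed_jaw [([369.0, 224.0, 18.0, 16.0], 0.76), ([325.0, 226.0, 10.0, 20.0], 0.52)]
jar_lid [([382.0, 244.0, 24.0, 24.0], 0.65)]
teaspoon [([338.0, 261.0, 45.0, 18.0], 0.8)]
lemon [([414.0, 288.0, 23.0, 28.0], 0.8), ([380.0, 246.0, 26.0, 22.0], 0.45)]
mug [([440.0, 242.0, 24.0, 29.0], 0.81), ([382.0, 243.0, 27.0, 23.0], 0.45)]
```

```bash
python3 - <<'E'
import cv2
a=cv2.imread("pics/scene0.png")[140:420,200:480];b=cv2.imread("pics/top0.png")[190:310,170:460]
cv2.imwrite("pics/a.png",cv2.resize(a,None,fx=2.14,fy=2.14,interpolation=2));cv2.imwrite("pics/b.png",cv2.resize(b,None,fx=2.7,fy=2.7,interpolation=2))
E
```

```text
(no output)
```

View pics/a.png

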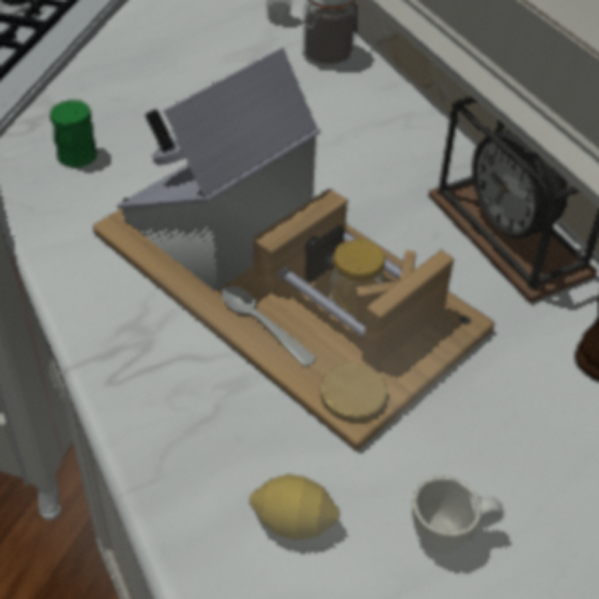

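View pics/b.png

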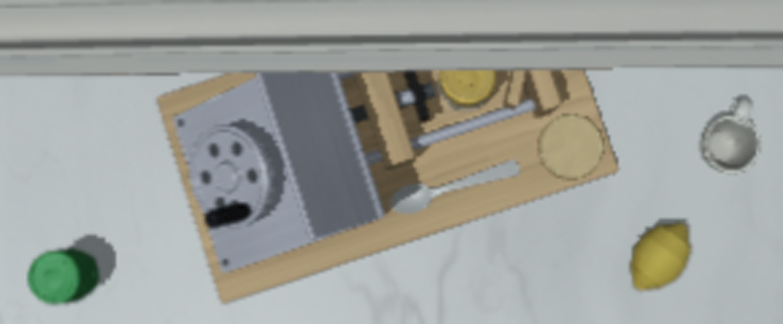

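The jar meant is the brass-lidded one in the clamp (scene ≈(368,269), top ≈(344,224)). The green look-alike stands alone on the left (top ≈(194,291)) and is left alone. The handle's black rod is at scene ≈(275,202) and top ≈(255,269). Next I fit the clamp's pose from the board corners.

```bash
cat >> h.py <<'E'
n0=np.array([0,.574,.819]);u0=np.array([0,-.819,.574]);n0/=np.linalg.norm(n0);u0/=np.linalg.norm(u0)
def T(p,P):
    c,s=np.cos(p[2]),np.sin(p[2]);P=np.atleast_2d(P)/1000.
    return P@np.array([[c,-s,0],[s,c,0],[0,0,1]]).T+[p[0],p[1],0]
WA=np.array([5,205,147.])
E
python3 - <<'E'
from h import *
from scipy.optimize import least_squares
np.set_printoptions(precision=4,suppress=True)
S=capture("scene");C=capture("top")
ge=WA-70*n0+125*u0+100*n0
tp=[[-110,250,18],[-110,-190,18],[120,250,18]];tpx=np.array([[222,302],[617,170],[158,97]])/2.7+[170,190]
sp=[[-110,-190,18],[-110,250,18],[120,-190,18],ge+[-85,0,0],ge+[85,0,0]]
spx=np.array([[360,440],[95,229],[493,326],[0,0],[0,0]])/2.14+[200,140]
tp.append(WA-28*n0);tpx=np.vstack([tpx,np.array([231,175])/2.7+[170,190]])
f=lambda p:np.r_[(proj(C,T(p,tp))-tpx).ravel(),(proj(S,T(p,sp[:3]))-spx[:3]).ravel()]
r=least_squares(f,[.5,.1,-.3]);p=r.x;print(p,r.fun.reshape(-1,2))
np.save("pose.npy",p)
# overlay
R=lambda v:T([0,0,p[2]],v)[0]*1000
def q2h(q,h=0): return WA+38*(np.cos(q)*u0-np.sin(q)*np.array([1,0,0]))+h*n0
best=[]
px=[]
import math
for q in np.linspace(-math.pi,math.pi,73):
    e=[]
    for cam in (S,C):
        m=search if False else None
    best.append(q)
# black pixels around handle
def blackc(c,box):
    x,y,w,h=box;im=c["image"][y:y+h,x:x+w].astype(int).max(2)<60
    yy,xx=np.nonzero(im);return np.array([xx.mean()+x,yy.mean()+y]),len(xx)
bs,ns=blackc(S,(262,185,22,30));bt,nt=blackc(C,(243,260,24,16));print(bs,ns,bt,nt)
# triangulate centroid
o1,d1=ray(S,bs);o2,d2=ray(C,bt);A=np.c_[d1[0],-d2[0]];t=np.linalg.lstsq(A,o2-o1,rcond=None)[0]
X1=o1+t[0]*d1[0];X2=o2+t[1]*d2[0];print("handle",X1,X2)
wa=T(p,WA)[0];nn=R(n0)/1000;uu=R(u0)/1000;xx=R([1,0,0])/1000
dX=(X1+X2)/2-wa;print("wa",wa,"along n,u,x",dX@nn,dX@uu,dX@xx,"q",np.arctan2(-dX@xx,dX@uu))
for name,c,box,k in(("S",S,(220,150,220,220),3.6),("T",C,(215,195,200,120),4)):
    im=c["image"][:,:,::-1].copy();x,y,w,h=box;im=cv2.resize(im[y:y+h,x:x+w],None,fx=k,fy=k,interpolation=2)
    def dot(P,col): 
        for a in (proj(c,T(p,P))-[x,y]+.5)*k: cv2.circle(im,tuple(int(v) for v in a),3,col,-1)
    dot([[a,b,18] for a in(-110,120) for b in(-190,250)],(0,0,255));dot([ge+[-85,0,0],ge+[85,0,0]],(0,255,0))
    dot([WA-28*n0+50*(np.cos(a)*u0+np.sin(a)*np.array([1,0,0])) for a in np.arange(0,6.2,.5)],(255,0,0))
    q=np.arctan2(-dX@xx,dX@uu);dot([q2h(q,-28),q2h(q,22)],(0,255,255))
    dot([[30,-97+14,18]],(255,0,255))
    cv2.imwrite(f"pics/o{name}.png",im[:600,:800])
E
```

```text
[ 0.5799 -0.0379  0.3086] [[-0.0058  0.7497]
 [ 1.9217  0.3221]
 [-0.7863 -0.5446]
 [-1.106   0.3448]
 [-0.5827  2.1939]
 [-1.4626 -2.3687]
 [ 2.7027 -2.1177]]
[274.5049 200.9709] 103 [253.7957 269.    ] 93
handle [0.4892 0.1423 0.1485] [0.4911 0.1415 0.1484]
wa [0.5224 0.1589 0.147 ] along n,u,x -2.5043244092996373e-06 6.113431947925008e-06 -3.585156825284823e-05 q 1.4019002083454175
```

View pics/oS.png

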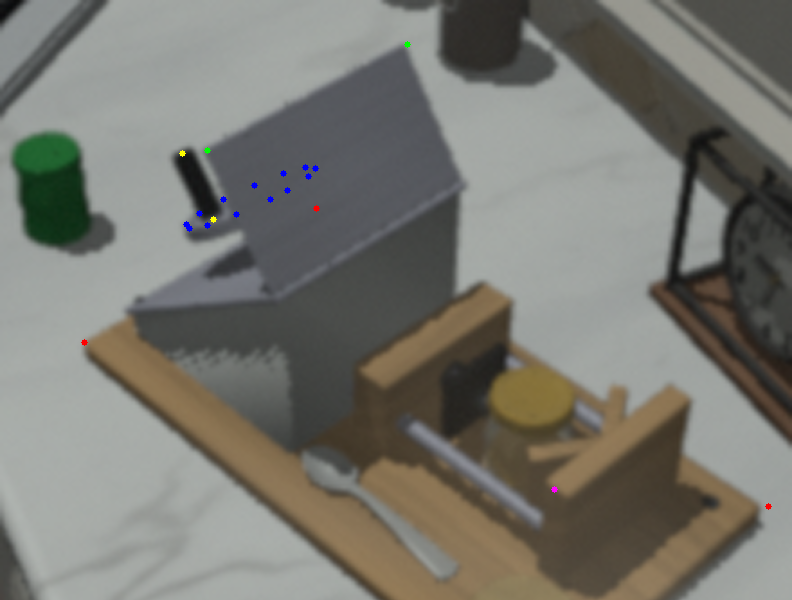

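View pics/oT.png

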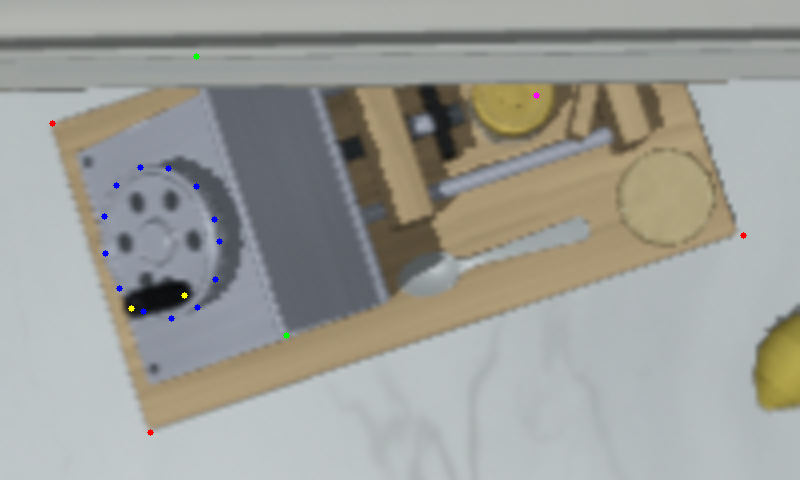

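```bash
python3 - <<'E'
from h import *
np.set_printoptions(precision=4,suppress=True)
p=np.load("pose.npy");C=capture("top")
for z in(.1,.3,.5,.7): print(z,onz(C,[[320,215],[320,203]],z))
R=lambda v:T([0,0,p[2]],v)[0]*1000
wa=T(p,WA)[0];n,u,x=R(n0),R(u0),R([1,0,0]);X=np.array([.4902,.1419,.1484]);d=(X-wa)*1000
print("n,u,x",n,u,x,d@n,d@u,d@x)
s=get_state();Rt=np.array(s["tool_rot"]);print(Rt,s["tool_pos"],s["time_s"])
E
```

```text
0.1 [[ 0.6328 -0.0267  0.1   ]
 [ 0.6649 -0.0271  0.1   ]]
0.3 [[ 0.6046 -0.0273  0.3   ]
 [ 0.631  -0.0277  0.3   ]]
0.5 [[ 0.5763 -0.0279  0.5   ]
 [ 0.5972 -0.0282  0.5   ]]
0.7 [[ 0.5481 -0.0286  0.7   ]
 [ 0.5633 -0.0287  0.7   ]]
n,u,x [-0.1743  0.5468  0.8189] [ 0.2487 -0.7802  0.5739] [0.9528 0.3037 0.    ] -2.5586852777640594 6.090120440174854 -35.81598896973152
[[-0.9638  0.2666  0.    ]
 [ 0.2666  0.9638 -0.0001]
 [-0.     -0.0001 -1.    ]] [0.1666 0.6024 0.2054] 1.45
```

View pics/scene0.png

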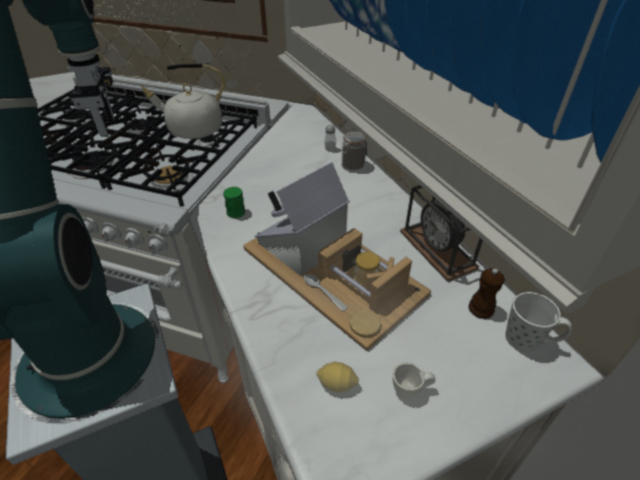

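```bash
cat >> h.py <<'E'
from scipy.spatial.transform import Rotation as Ro
p=np.load("pose.npy")
W=lambda v:T([0,0,p[2]],v)[0]*1000
n,u,x=W(n0),W(u0),W([1,0,0]);wa=T(p,WA)[0];G=np.c_[-x,-u,-n]
def pt(q,h=0,r=.038): return wa+r*(np.cos(q)*u-np.sin(q)*x)+h*n   # TCP h m out from handle_mid
def go(goal,G=G):
    s=get_state();Rt=np.array(s["tool_rot"]);d=Rt.T@(goal-np.array(s["tool_pos"]))*1000
    print("t",s["time_s"],"pos",s["tool_pos"],"F",s["force"],"w",s["gripper_width"]);print("shift mm",d,"rotvec",Ro.from_matrix(Rt.T@G).as_rotvec())
    print("circle (n,u,x) mm",(np.array(s["tool_pos"])-wa)@np.c_[n,u,x]*1000)
np.set_printoptions(precision=3,suppress=True)
E
python3 - <<'E'
from h import *
go(pt(1.40,.12))
E
```

```text
t 1.45 pos [0.167 0.602 0.205] F [ 0.72   0.548 -0.04 ] w 1.0007537176370145
shift mm [-394.988 -299.802  -43.514] rotvec [ 0.594 -0.177 -0.56 ]
circle (n,u,x) mm [ 352.338 -400.942 -204.281]
```

Call:
drive_tool(targets=[[[-20,-15,-8,0,0,0,1],[-32,-24,-8,0,0,0,1],[-32,-24,-8,0,0,0,1],[-32,-24,-8,0,0,0,1],[-32,-24,-8,0,0,0,1],[-32,-24,-8,0,0,0,1],[-32,-24,-8,0,0,0,1],[-32,-24,-8,0,0,0,1],[-20,-15,-8,0,0,0,1],[0,0,0,0,0,0,1]]])

```text
time_s: 2.45
tool_pos: [0.3707, 0.3387, 0.2787]
tool_rot: [[-0.963, 0.271, 0.002], [0.271, 0.963, 0.001], [-0.001, 0.001, -1.0]]
force: [-0.2, 0.2, -0.2]
gripper_width: 1.002
```

Call:
drive_tool(targets=[[[0,0,0,0.04,-0.01,-0.04,1],[0,0,0,0.08,-0.024,-0.075,1],[0,0,0,0.08,-0.024,-0.075,1],[0,0,0,0.08,-0.024,-0.075,1],[0,0,0,0.08,-0.024,-0.075,1],[0,0,0,0.08,-0.024,-0.075,1],[0,0,0,0.08,-0.024,-0.075,1],[0,0,0,0.05,-0.01,-0.04,1],[0,0,0,0.02,0,-0.02,1],[0,0,0,0,0,0,1]]])

```text
time_s: 3.45
tool_pos: [0.3677, 0.3417, 0.2769]
tool_rot: [[-0.957, -0.242, 0.161], [-0.291, 0.785, -0.547], [0.005, -0.57, -0.821]]
force: [-0.5, -0.7, 0.0]
gripper_width: 1.0
```

```bash
python3 - <<'E'
from h import *
go(pt(1.40,.06))
E
```

```text
t 3.45 pos [0.368 0.342 0.277] F [-0.493 -0.724  0.003] w 1.0002054138805554
shift mm [ -57.41  -113.341  172.07 ] rotvec [ 0.005 -0.012 -0.008]
circle (n,u,x) mm [ 233.271 -106.557  -91.806]
```

Call:
drive_tool(targets=[[[-8,-16,5,0.005,-0.012,-0.008,1],[-12,-25,15,0,0,0,1],[-12,-25,15,0,0,0,1],[-12,-25,15,0,0,0,1],[-9,-16,20,0,0,0,1],[-4,-6,20,0,0,0,1],[0,0,20,0,0,0,1],[0,0,20,0,0,0,1],[0,0,20,0,0,0,1],[0,0,5,0,0,0,1]]])

```text
time_s: 4.45
tool_pos: [0.4778, 0.1824, 0.215]
tool_rot: [[-0.954, -0.245, 0.173], [-0.299, 0.781, -0.548], [-0.001, -0.574, -0.819]]
force: [-0.1, -0.5, 1.0]
gripper_width: 0.997
```

```bash
python3 - <<'E'
from h import *
go(pt(1.40,-.015))
s=get_state();print(s["joint_positions"])
im=[]
for nm,b in(("scene",(210,90,140,140)),("top",(200,190,140,140))):
    c=capture(nm);X,Y,w,h=b;k=2.85
    i=cv2.resize(c["image"][Y:Y+h,X:X+w,::-1],None,fx=k,fy=k,interpolation=2)
    for a in (proj(c,[pt(1.4,.022),pt(1.4,-.028),np.array(s["tool_pos"])])-[X,Y]+.5)*k: cv2.circle(i,tuple(int(v) for v in a),2,(0,255,255),-1)
    im.append(i)
cv2.imwrite("pics/pre.png",np.hstack(im))
E
```

```text
t 4.45 pos [0.478 0.182 0.215] F [-0.09  -0.462  1.05 ] w 0.9972123685179743
shift mm [ 1.953  3.237 91.327] rotvec [-0.001 -0.002 -0.004]
circle (n,u,x) mm [ 76.325   9.649 -35.323]
[-0.916  0.355  0.178  1.842  0.511  1.273  0.901]
```

View pics/pre.png

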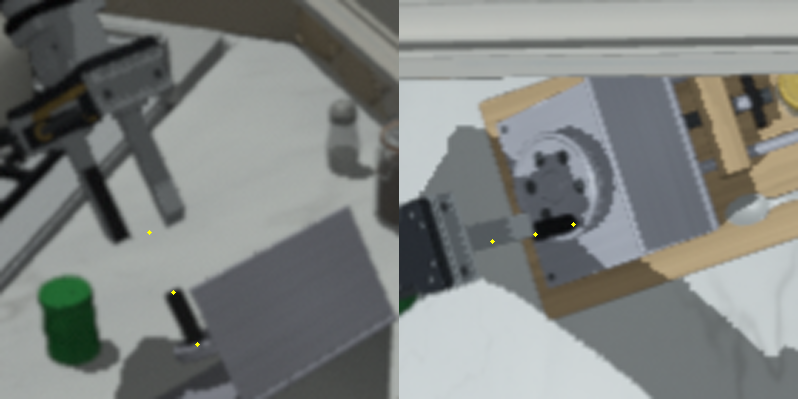

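The model's handle points lie on the black rod in both views (scene crop (172,292)–(197,345)), and the open fingers straddle it. I descend along -n and close.

Call:
drive_tool(targets=[[[1,1,10,0,0,0,1],[1,2,15,0,0,0,1],[0,0,15,0,0,0,1],[0,0,15,0,0,0,1],[0,0,15,0,0,0,1],[0,0,12,0,0,0,1],[0,0,8,0,0,0,1],[0,0,0,0,0,0,1],[0,0,0,0,0,0,1]]])

```text
time_s: 5.45
tool_pos: [0.4905, 0.1381, 0.1402]
tool_rot: [[-0.953, -0.247, 0.175], [-0.303, 0.781, -0.547], [-0.001, -0.574, -0.819]]
force: [-0.3, 0.6, -0.1]
gripper_width: 0.997
```

Call:
drive_tool(targets=[[[0,0,0,0,0,0,0.5],[0,0,0,0,0,0,0.3],[0,0,0,0,0,0,0.2],[0,0,0,0,0,0,0.1],[0,0,0,0,0,0,0],[0,0,0,0,0,0,0],[0,0,0,0,0,0,0],[0,0,0,0,0,0,0]]], force=20)

```text
time_s: 6.25
tool_pos: [0.4904, 0.1377, 0.14]
tool_rot: [[-0.953, -0.247, 0.174], [-0.303, 0.78, -0.547], [-0.001, -0.574, -0.819]]
force: [0.0, -0.7, 1.4]
gripper_width: 0.355
```

```bash
python3 - <<'E'
from h import *
go(pt(1.40,-.015))
E
```

```text
t 6.25 pos [0.49  0.138 0.14 ] F [ 0.04  -0.684  1.407] w 0.3547820156953888
shift mm [ 0.577 -1.907  3.21 ] rotvec [-0.    -0.    -0.001]
circle (n,u,x) mm [-11.791   4.552 -36.867]
```

Still closing (0.355 ≈ 33 mm).

Call:
drive_tool(targets=[[[0,0,2,0,0,0,0],[0,0,0,0,0,0,0],[0,0,0,0,0,0,0],[0,0,0,0,0,0,0],[0,0,0,0,0,0,0],[0,0,0,0,0,0,0]]], force=30)

```text
time_s: 6.85
tool_pos: [0.4907, 0.1363, 0.1383]
tool_rot: [[-0.953, -0.247, 0.174], [-0.302, 0.78, -0.548], [-0.0, -0.575, -0.819]]
force: [3.0, -5.2, -1.1]
gripper_width: 0.185
```

```bash
python3 - <<'E'
from h import *
go(pt(1.40,-.015))
p=np.load("pose.npy")
im=[]
# jaw position measure
c=capture("scene");d=capture("top")
for cc in(c,d):
  for q in("jaw","pad_face","jar","fixed_jaw"): print(q,[(np.round(r["bbox"],1).tolist(),round(r["confidence"],2)) for r in search_frame(cc,q)[:2]])
k=4;X,Y,w,h=300,210,130,120
i=cv2.resize(c["image"][Y:Y+h,X:X+w,::-1],None,fx=k,fy=k,interpolation=2)
# ruler: jaw top front edge near corner (x=30-62, z=18+66+?) for y values
for y in range(-60,61,20):
  for xx in(-32,92):
    a=(proj(c,T(p,[xx,y,84]))[0]-[X,Y]+.5)*k
    cv2.circle(i,tuple(int(v) for v in a),2,(0,0,255) if y else (0,255,0),-1)
cv2.imwrite("pics/jaw.png",i)
E
```

```text
t 6.85 pos [0.491 0.136 0.138] F [ 2.992 -5.248 -1.077] w 0.1849990578954491
shift mm [ 0.451 -1.689  1.001] rotvec [-0.001 -0.001 -0.002]
circle (n,u,x) mm [-14.      4.77  -36.993]
jaw [([339.1, 251.4, 48.6, 43.9], 0.72)]
pad_face [([353.3, 257.4, 18.0, 28.5], 0.7)]
jar [([367.5, 268.7, 26.3, 37.2], 0.87), ([233.1, 203.4, 22.0, 28.2], 0.74)]
fixed_jaw [([388.1, 284.4, 45.7, 53.9], 0.91), ([336.6, 256.9, 187.7, 188.5], 0.67)]
jaw [([315.1, 231.7, 26.5, 36.8], 0.88), ([382.8, 244.4, 24.0, 22.9], 0.71)]
pad_face [([322.4, 225.7, 8.1, 17.4], 0.64), ([367.5, 224.7, 18.6, 14.6], 0.18)]
jar [([343.1, 222.2, 24.2, 16.3], 0.72)]
fixed_jaw [([370.4, 224.8, 15.0, 11.7], 0.76)]
```

View pics/jaw.png

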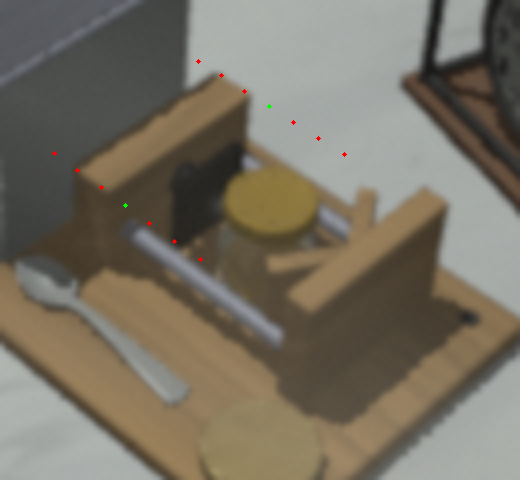

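```bash
cat >> h.py <<'E'
def arc(q,dq,m=10):
    Q=q+dq*np.arange(m+1);d=np.c_[38*np.diff(np.sin(Q)),-38*np.diff(np.cos(Q))]
    print(f"q {q:.2f}->{Q[-1]:.2f}",[[round(float(a),1),round(float(b),1)] for a,b in d])
E
python3 - <<'E'
from h import *
arc(1.44,.08,5)
for i in range(5): arc(1.84+1.6*i,.16)
E
```

```text
q 1.44->1.84 [[0.3, 3.0], [0.0, 3.0], [-0.2, 3.0], [-0.5, 3.0], [-0.7, 3.0]]
q 1.84->3.44 [[-2.1, 5.7], [-3.0, 5.3], [-3.8, 4.8], [-4.5, 4.1], [-5.1, 3.3], [-5.5, 2.5], [-5.9, 1.6], [-6.0, 0.6], [-6.1, -0.4], [-5.9, -1.3]]
q 3.44->5.04 [[-5.6, -2.2], [-5.2, -3.1], [-4.7, -3.9], [-4.0, -4.6], [-3.2, -5.2], [-2.3, -5.6], [-1.4, -5.9], [-0.4, -6.1], [0.5, -6.1], [1.5, -5.9]]
q 5.04->6.64 [[2.4, -5.6], [3.3, -5.1], [4.0, -4.5], [4.7, -3.8], [5.3, -3.0], [5.7, -2.2], [5.9, -1.2], [6.1, -0.3], [6.0, 0.7], [5.8, 1.7]]
q 6.64->8.24 [[5.5, 2.6], [5.0, 3.4], [4.4, 4.2], [3.7, 4.8], [2.9, 5.3], [2.0, 5.7], [1.1, 6.0], [0.1, 6.1], [-0.9, 6.0], [-1.8, 5.8]]
q 8.24->9.84 [[-2.7, 5.4], [-3.6, 4.9], [-4.3, 4.3], [-4.9, 3.6], [-5.4, 2.7], [-5.8, 1.8], [-6.0, 0.9], [-6.1, -0.1], [-6.0, -1.1], [-5.7, -2.0]]
```

Call:
drive_tool(targets=[[[0.3,3.0,0,0,0,0,0],[0,3.0,0,0,0,0,0],[-0.2,3.0,0,0,0,0,0],[-0.5,3.0,0,0,0,0,0],[-0.7,3.0,0,0,0,0,0],[0,0,0,0,0,0,0]]], force=45)

```text
time_s: 7.95
tool_pos: [0.4874, 0.1489, 0.1292]
tool_rot: [[-0.953, -0.248, 0.173], [-0.303, 0.78, -0.547], [0.001, -0.574, -0.819]]
force: [-5.0, -2.0, -2.9]
gripper_width: 0.188
```

```bash
cat >> h.py <<'E'
def st():
    s=get_state();d=(np.array(s["tool_pos"])-wa)@np.c_[n,u,x]*1000;F=np.array(s["force"])@np.c_[n,u,x]
    print("t",s["time_s"],"nux",d,"r",np.hypot(d[1],d[2]),"q",np.arctan2(-d[2],d[1])%(2*np.pi),"F nux",F,"w",s["gripper_width"],"rot err",Ro.from_matrix(np.array(s["tool_rot"]).T@G).as_rotvec())
E
python3 -c "
from h import *
st()"
```

```text
t 7.95 nux [-14.002 -11.073 -36.364] r 38.01275733834842 q 1.866372358606179 F nux [-2.627 -1.324 -5.382] w 0.18765476369181217 rot err [-0.    -0.001 -0.001]
```

Call:
drive_tool(targets=[[[-2.1,5.7,0,0,0,0,0],[-3.0,5.3,0,0,0,0,0],[-3.8,4.8,0,0,0,0,0],[-4.5,4.1,0,0,0,0,0],[-5.1,3.3,0,0,0,0,0],[-5.5,2.5,0,0,0,0,0],[-5.9,1.6,0,0,0,0,0],[-6.0,0.6,0,0,0,0,0],[-6.1,-0.4,0,0,0,0,0],[-5.9,-1.3,0,0,0,0,0]]])

```text
time_s: 8.95
tool_pos: [0.5268, 0.1847, 0.1138]
tool_rot: [[-0.953, -0.249, 0.174], [-0.304, 0.781, -0.546], [0.0, -0.573, -0.82]]
force: [-3.5, 1.7, -10.7]
gripper_width: 0.182
```

```bash
python3 -c "
from h import *
st()"
```

```text
t 8.95 nux [-13.891 -38.056  12.072] r 39.92498806630228 q 3.448769130333211 F nux [-7.218 -8.326 -2.805] w 0.1823051011434509 rot err [ 0.001 -0.     0.   ]
```

Call:
drive_tool(targets=[[[-5.6,-1.2,0.5,0,0,0,0],[-5.2,-2.3,0.5,0,0,0,0],[-4.7,-3.9,0,0,0,0,0],[-4.0,-4.6,0,0,0,0,0],[-3.2,-5.2,0,0,0,0,0],[-2.3,-5.6,0,0,0,0,0],[-1.4,-5.9,0,0,0,0,0],[-0.4,-6.1,0,0,0,0,0],[0.5,-6.1,0,0,0,0,0],[1.5,-5.9,0,0,0,0,0]]])

```text
time_s: 9.95
tool_pos: [0.5623, 0.1549, 0.1411]
tool_rot: [[-0.953, -0.248, 0.174], [-0.303, 0.781, -0.546], [-0.0, -0.573, -0.819]]
force: [-10.8, 6.4, 0.9]
gripper_width: 0.185
```

```bash
python3 -c "
from h import *
st()"
```

```text
t 9.95 nux [-14.035   9.677  36.825] r 38.075824692684975 q 4.969371609789109 F nux [ 6.119 -7.175 -8.376] w 0.18473700385968175 rot err [ 0.001 -0.    -0.001]
```

Call:
drive_tool(targets=[[[3.4,-5.6,0,0,0,0,0],[4.1,-5.1,0,0,0,0,0],[4.7,-4.5,0,0,0,0,0],[4.7,-3.8,0,0,0,0,0],[5.3,-3.0,0,0,0,0,0],[5.7,-2.2,0,0,0,0,0],[5.9,-1.2,0,0,0,0,0],[6.1,-0.3,0,0,0,0,0],[6.0,0.7,0,0,0,0,0],[5.8,1.7,0,0,0,0,0]]])

```text
time_s: 10.95
tool_pos: [0.5203, 0.121, 0.1548]
tool_rot: [[-0.953, -0.247, 0.177], [-0.304, 0.781, -0.545], [-0.004, -0.573, -0.819]]
force: [6.2, 5.8, -5.7]
gripper_width: 0.182
```

```bash
python3 - <<'E'
from h import *
st()
c=capture("scene");k=4;X,Y,w,h=300,210,130,120
cv2.imwrite("pics/jaw2.png",cv2.resize(c["image"][Y:Y+h,X:X+w,::-1],None,fx=k,fy=k,interpolation=2))
np.save("s2.npy",c["image"])
E
```

```text
t 10.95 nux [-14.034  33.539 -13.525] r 36.163155619976905 q 0.38331008993251375 F nux [-2.543 -6.246  7.645] w 0.18192621611214993 rot err [ 0.001  0.003 -0.002]
```

View pics/jaw2.png

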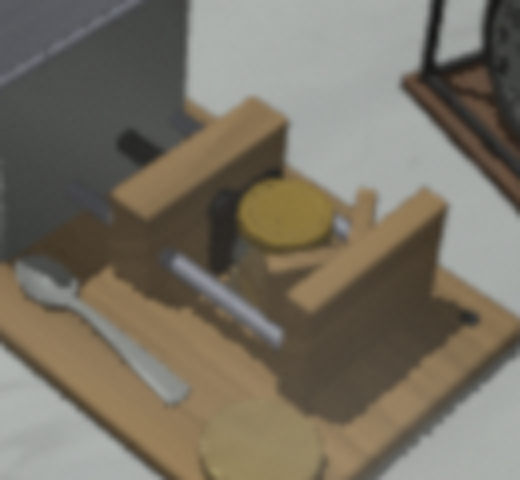

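Call:
drive_tool(targets=[[[5.5,3.1,0,0,0,0,0],[5.0,3.9,0,0,0,0,0],[4.4,4.7,0,0,0,0,0],[3.7,4.8,0,0,0,0,0],[2.9,5.3,0,0,0,0,0],[2.0,5.7,0,0,0,0,0],[1.1,6.0,0,0,0,0,0],[0.1,6.1,0,0,0,0,0],[-0.9,6.0,0,0,0,0,0],[-1.8,5.8,0,0,0,0,0]]])

```text
time_s: 12.0
tool_pos: [0.4873, 0.1536, 0.1259]
tool_rot: [[-0.953, -0.245, 0.177], [-0.303, 0.78, -0.547], [-0.004, -0.575, -0.818]]
force: [9.4, -2.0, 10.8]
gripper_width: 0.182
```

```bash
cat >> h.py <<'E'
def track(ref="s2.npy",avg=3):
    R=np.load(ref);I=np.mean([capture("scene")["image"].astype(np.float32) for _ in range(avg)],0)
    k=8;up=lambda a:cv2.resize(a.astype(np.float32),None,fx=k,fy=k,interpolation=2)
    # jaw near/far front top corners, lid, fixed jaw (reference): boxes in full px
    for nm,(X,Y,w,h) in dict(lid=(359,254,26,12),jaw=(326,254,14,16),jawfar=(358,232,16,14),fix=(372,274,14,14)).items():
        m=26;t=up(R[Y:Y+h,X:X+w]);a=up(I[Y-6:Y+h+m,X-6:X+w+m]);r=cv2.matchTemplate(a,t,cv2.TM_CCOEFF_NORMED)
        _,v,_,l=cv2.minMaxLoc(r);print(nm,"shift px",l[0]/k-6,l[1]/k-6,"score",round(v,3))
E
python3 - <<'E'
from h import *
st();track()
c=capture("scene");a=proj(c,T(p,[[-32,-11,84],[-32,-21,84],[30,-60,93],[30,-70,93]]));print("px per 10mm jaw,lid",a[1]-a[0],a[3]-a[2])
np.save("s3.npy",c["image"])
E
```

```text
t 12.0 nux [-14.143 -16.664 -35.044] r 38.80438090214344 q 2.0146738030464464 F nux [ 6.112 10.127  8.355] w 0.18203585270384556 rot err [-0.002  0.003 -0.003]
lid shift px 0.875 0.75 score 0.992
jaw shift px 3.75 2.125 score 0.952
jawfar shift px 3.0 1.875 score 0.999
fix shift px 0.0 0.0 score 0.999
px per 10mm jaw,lid [3.081 2.241] [3.271 2.216]
```

```bash
python3 - <<'E'
from h import *
c=capture("scene");t=capture("top");R=np.load("s2.npy")
f=lambda im,b,k:cv2.resize(im[b[1]:b[1]+b[3],b[0]:b[0]+b[2],::-1],None,fx=k,fy=k,interpolation=2)
b=(330,225,80,75)
a=np.hstack([f(R,b,5),f(c["image"],b,5)]);d=f(t["image"],(290,205,160,40),5)
cv2.imwrite("pics/j3.png",np.vstack([a,d]))
E
```

```text
(no output)
```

View pics/j3.png

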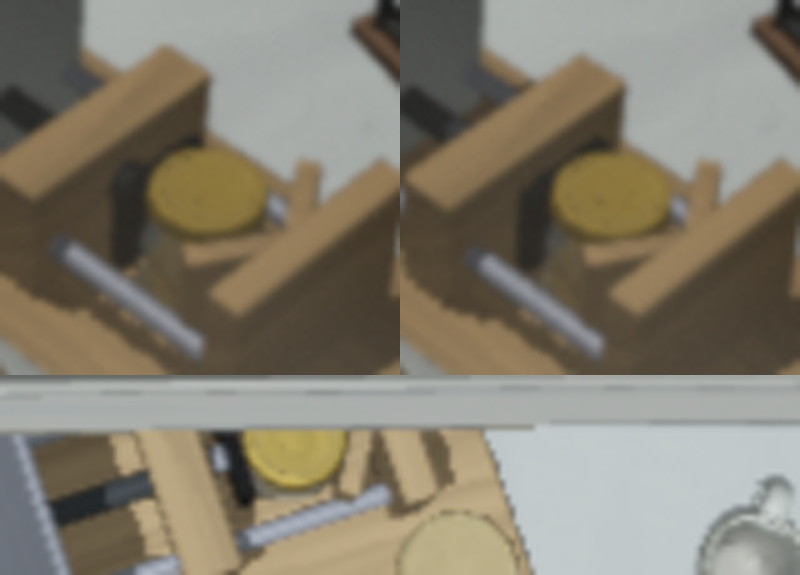

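```bash
python3 - <<'E'
from h import *
st()
c=capture("scene");t=capture("top");R=np.load("s2.npy")
inv=lambda P:((P-[p[0],p[1],0])@np.c_[x,W([0,1,0]),[0,0,1]])*1000
def lid(I,box):
    X,Y,w,h=box;a=I[Y:Y+h,X:X+w].astype(int);m=((a[:,:,0]-a[:,:,2]>55)&(a[:,:,0]>100)).astype(np.uint8)
    k,l,s,ce=cv2.connectedComponentsWithStats(m);i=1+np.argmax(s[1:,4]);b=s[i]
    print("lid box",b+[X,Y,0,0,0],"cent",ce[i]+[X,Y]); return ce[i]+[X,Y]
for I in(R,c["image"]):
    q=lid(I,(350,245,40,30));print("clamp xy of lid",inv(onz(c,[q],.093)),inv(onz(c,[q],.088)))
# lid left-right extents in top
q=lid(t["image"],(335,212,30,25))
# fixed jaw corner, jaw corner in scene (bottom-left panel now) : j3 px/5 + (330,225)
for nm,px,z in(("jaw near top front corner",[440/5-80,210/5],.084),("jaw far top front",[(625-400)/5,87/5],.084),("jaw near top back",[(402-400)/5,177/5],.084),("fixed near top (inner left)",[(610-400)/5,297/5],.103),("fixed far top inner",[(780-400)/5,162/5],.103),("fixed near top outer",[(637-400)/5,317/5],.103)):
    if px[0]<0: px[0]+=0
    print(nm,inv(onz(c,[[px[0]+330,px[1]+225]],z)))
print(proj(c,T(p,[[-30,-97,103],[-32,-22,84]])))
E
```

```text
t 12.3 nux [-14.077 -17.293 -34.761] r 38.825241345200325 q 2.0324181321457386 F nux [ 0.834  2.537 10.696] w 0.186992662678265 rot err [-0.     0.003 -0.003]
lid box [360 255  24  16 302] cent [371.152 262.599]
clamp xy of lid [[ 23.763 -74.024  93.   ]] [[ 27.753 -70.965  88.   ]]
lid box [361 256  23  16 303] cent [371.964 263.479]
clamp xy of lid [[ 22.981 -77.169  93.   ]] [[ 26.966 -74.131  88.   ]]
lid box [339 216  21  12 201] cent [348.582 220.667]
jaw near top front corner [[-34.208 -25.609  84.   ]]
jaw far top front [[ 89.331 -29.145  84.   ]]
jaw near top back [[-31.777   1.605  84.   ]]
fixed near top (inner left) [[ -32.059 -124.96   103.   ]]
fixed far top inner [[  85.257 -123.767  103.   ]]
fixed near top outer [[ -32.332 -140.363  103.   ]]
[[362.932 276.956]
 [337.56  265.704]]
```

Three estimates put the pad at about 6–8.5 mm pressed:
- **Since the last picture:** the jaw advanced about 9.5 mm but the jar only about 3 mm, so it is seated.
- **Jaw-to-jar gap:** measured directly, this gives 6–8.5 mm.
- **Total travel balance:** this gives about 7.8 mm.

I take out the side load, then let go gently.

Call:
drive_tool(targets=[[[-1.5,-0.5,0,0,0,0,0],[-1.5,-0.5,0,0,0,0,0],[0,0,0,0,0,0,0],[0,0,0,0,0,0,0]]], force=15)

```text
time_s: 12.8
tool_pos: [0.4877, 0.154, 0.1254]
tool_rot: [[-0.953, -0.248, 0.173], [-0.302, 0.78, -0.548], [0.001, -0.574, -0.819]]
force: [-14.1, 5.1, 10.5]
gripper_width: 0.191
```

```bash
python3 -c "
from h import *
st();track()"
```

```text
t 12.8 nux [-14.298 -17.189 -34.553] r 38.59273790888822 q 2.032407536558074 F nux [ 13.788  -1.45  -11.878] w 0.19120816063665563 rot err [-0.    -0.001 -0.001]
lid shift px 0.875 0.75 score 0.992
jaw shift px 3.75 2.125 score 0.953
jawfar shift px 3.0 1.875 score 0.999
fix shift px 0.0 0.0 score 0.999
```

Call:
drive_tool(targets=[[[1.5,0,-1,0,0,0,0],[0,0,-0.5,0,0,0,0],[0,0,0,0,0,0,0.25],[0,0,0,0,0,0,0.4],[0,0,0,0,0,0,0.6],[0,0,0,0,0,0,0.8],[0,0,0,0,0,0,0.8],[0,0,0,0,0,0,0.8],[0,0,0,0,0,0,0.8]]], force=8)

```text
time_s: 13.85
tool_pos: [0.4869, 0.1542, 0.1264]
tool_rot: [[-0.953, -0.247, 0.174], [-0.303, 0.78, -0.547], [-0.001, -0.574, -0.819]]
force: [-0.1, -0.8, 0.2]
gripper_width: 0.723
```

```bash
python3 -c "
from h import *
st();track()"
```

```text
t 13.85 nux [-13.3   -16.922 -35.231] r 39.084189492563134 q 2.018584394836509 F nux [-0.198  0.705 -0.321] w 0.7231859514471972 rot err [-0.    -0.    -0.001]
lid shift px 0.875 0.75 score 0.992
jaw shift px 3.625 2.125 score 0.951
jawfar shift px 3.0 1.875 score 0.998
fix shift px 0.0 0.0 score 0.999
```

Call:
drive_tool(targets=[[[0,0,-8,0,0,0,0.8],[0,0,-12,0,0,0,0.8],[0,0,-15,0,0,0,0.8],[0,0,-15,0,0,0,0.8],[0,0,-20,0,0,0,0.8],[0,0,-20,0,0,0,0.8],[0,0,-20,0,0,0,0.8],[0,0,-10,0,0,0,0.8],[0,0,0,0,0,0,0.8],[0,0,0,0,0,0,0.8]]])

```text
time_s: 15.0
tool_pos: [0.4659, 0.2195, 0.2243]
tool_rot: [[-0.953, -0.247, 0.174], [-0.302, 0.78, -0.547], [-0.0, -0.574, -0.819]]
force: [0.9, 0.7, 0.5]
gripper_width: 0.802
```

```bash
python3 - <<'E'
from h import *
st();track()
c=capture("scene");t=capture("top")
f=lambda c,b,k:cv2.resize(c["image"][b[1]:b[1]+b[3],b[0]:b[0]+b[2],::-1],None,fx=k,fy=k,interpolation=2)
a=f(c,(230,150,200,200),2);b=f(t,(215,195,160,120),2.5);b=cv2.copyMakeBorder(b,0,400-b.shape[0],0,0,0)
cv2.imwrite("pics/end.png",np.hstack([a,b]))
E
```

```text
t 15.0 nux [106.298 -16.914 -35.392] r 39.225929145676446 q 2.01660166025253 F nux [ 0.6   -0.023  1.025] w 0.8017042697658242 rot err [-0.001 -0.    -0.001]
lid shift px 0.875 0.75 score 0.992
jaw shift px 3.625 2.125 score 0.951
jawfar shift px 3.0 1.875 score 0.998
fix shift px 0.0 0.0 score 0.999
```

View pics/end.png

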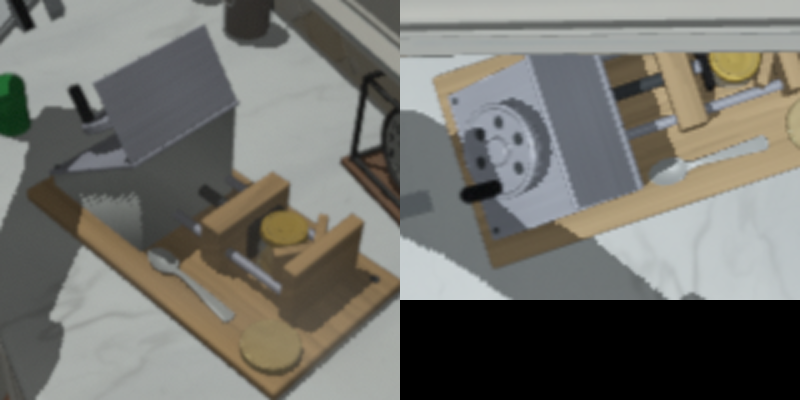

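The gripper is clear of the handle, with a measured force of about 1 N. The jar stands upright against the V, the jaw and lid have not moved since release, and the spoon and lid are in place. I hand in now.

```bash
python3 -c "
from h import *
print(job_done())"
```

```text
the job is handed in; nothing more can be done
None
```

I wound the handwheel clockwise by its handle for about 6.8 rad, roughly 41 mm of jaw travel. The jar is now held upright against the fixed jaw, and I let go, backed off along the wheel's axis and handed in. No verdict was reported.

- **Pad pressure:** I estimate the pad is pressed in about 7 to 8 mm. The jar-against-jaw travel gives about 8 mm, the direct image gap gives 6 to 8.5 mm, and the total travel balance gives about 7.8 mm. I could not measure the pad itself. I take the jar as seated because in the last arc the jaw advanced about 9.5 mm and the jar only about 3 mm.
- **After release:** the jaw, jar and fixed jaw stayed put in the images to within about 0.1 px. The force on the free gripper was about 1 N at 15 s.
- **Other things:** the spoon and the loose lid looked unmoved in the last picture. I did not re-check the lemon and mug; the arm never went near them.
- **Disagreements:** the absolute image position put the jar's centre about 6 mm short of the nominal seat, and 3 mm of that is within the stated tolerance. I judged the rest to be image and calibration error. My first reading of the jaw's start position was also about 5 mm off.

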